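# Unscrew the blade unit of a blender jug whose thread hand is unknown

### The arm

A 7-joint arm with a two-finger parallel gripper is mounted at the origin on a cart in front of the work surface, level with it; the furniture and walls round the work are solid. World frame = base frame: x ahead of the robot, y to its left, z up, the work surface at z = 0. Lengths are in mm, angles in degrees, forces in N, time in s.
With the tool pointing down it reaches from about 400 to 925 mm from the base axis. Payload 5.6 kg.
Tool frame: the origin (TCP) lies midway between the tips of the shut fingers; the grasp point (between the pads) lies env.grip_depth behind it (env.grip_depth is the distance from the TCP to the grasp point, in mm); z points along the fingers, y is the line along which they close (so a half turn about z gives the same grasp; the last joint's range is limited). The gripper opens to 85 mm and grips with 20 to 120 N. Pads are 22 mm wide; open, the fingers measure 114 mm over their backs; the gripper's body (76 mm by 85 mm) begins 54 mm behind the grasp point. The pads swing forward as they close: fully open they stand 13 mm farther back than shut.
Start: joints at [73.453, 26.786, -0.665, 91.828, 0.344, 61.387, -3.226], TCP at [158.124, -630.48, 231.29] pointing down, gripper open.
Joint ranges: [-144.91, 144.91], [-17.63, 115.5], [-89.93, 88.59], [15.96, 139.68], [-74.01, 254.01], [8.47, 105.57], [-167.45, 167.45]. Speed limits (degrees/s): [147.25, 147.25, 180, 180, 180, 180, 180].

### API

Orientations are given as a 3x3 rotation matrix whose columns are the frame's x, y, z axes.
In Python, from station import env gives the robot as it stands.
- The arm moves only by the shell command python3 -m crank 'ROWS'. ROWS is JSON, a list of rows, each a list of 7 numbers: the turn, a rotation vector about the tool's x, y, z in rad, then the shift along the tool's x, y, z in m, then the opening, from -1 (shut) to 1 (fully open). In form: [[rx, ry, rz, dx, dy, dz, claw], ...]. A call has 1 to 20 rows; each row is the pose to reach, as a shift and turn from the pose commanded when the call began, along the tool's axes at that moment; what a row does not reach only later rows make up. A row lasts 1/10 s, in which the tool goes at most 50 mm and 8.59 degrees, less where a joint would pass 70% of its speed; a pose out of reach is approached as far as the arm can. A call with a gripper value outside its range is refused whole. The fingers move at their own pace and stop on an object; the grip force is fixed at half the most. Time passes only in rows, so rows that repeat a pose let the fingers close. It gives the time, the measured TCP pose, the force, the opening and the grip force at its end, in the units of the state.
- env.sense(): the state, without advancing time (a new reading comes with each control period).
- env.snapshot(name): name is "scene" or "top"; returns the picture (400x640x3 uint8, blue, green, red); there is no depth.
- env.get_calibration(name): a dict with "intrinsics" (3x3 intrinsics, pixels), "k1" (the pictures are not rectified: a ray, as slopes to the right and down, at radius r is drawn at 1 + k1 r^2 times it, then the intrinsics apply), "pose" (4x4, takes a point from camera to world coordinates). Camera axes: x right, y up, looking along -z (the intrinsics and any distortion apply to the point x, -y, -z); pixel columns grow to the right and rows downward; lengths in mm; the calibration is good to about 2 mm. A picture is of the moment at which its call begins. get_calibration takes no time and is no camera call.
- env.close_job(): hands the job in; it is judged then, once.
The state is a dict: "t": time; "joint_pos": joint angles; "qvel": joint speeds; "joint_torque": joint torques, N m; "tool_pos": TCP position; "eef_rot": TCP orientation; "ft_force": force on the tool from outside, world axes, zero at the start; "torque": the same for the moment, N m; "gripper_width": finger opening in mm; "grasp_force": force on a finger pad.
Only numpy, scipy, OpenCV 4.12 (cv2) and the standard library are available. Lean on these libraries where they do the work, as an engineer would, in place of code of your own. Each camera call takes 0.05 s, during which the arm holds its last target. There are 200 camera calls.

### The job

The blade unit is still screwed onto the upside-down blender jug, and nobody remembers whether its collar has a left-hand or a right-hand thread. Find out which way it loosens, unscrew it, lift it straight off, and finish holding it in the gripper, upright with its blades pointing down, in the air about a hand's breadth over the middle of the small plate; do not set it down or let go of it. Leave the plate, the mug, the wooden mortar and the garlic bulb where they are.

Things in the scene. Friction and masses are not known exactly. Their poses are not given: they have to be found in the camera images.
- jug: Blender jug, upside down on a thin grey-green mat (160 across), held fast: it never moves. Glass, 125 wide below, 97 above; cream foot ring with a flat shoulder 120 above the worktop, then an open neck (outside 42, bore 36) up to 142. Black handle, 105 out from the axis, all below 112 high; at yaw 0 it points to the robot's right and back to the robot. Origin: on the axis at worktop height, z up
- blade_unit: Loose blade unit (0.11 to 0.2 kg) screwed on the jug's neck, its axes in line with the jug's at the start. Round black ribbed collar, outside 60, 32 high, to be gripped round its outside; steel drive star in its top; steel blades (33 across) hang into the jug to 25 below the origin. Origin: on the axis at the collar's lower edge, 122 above the worktop when screwed on; z up
- neck_rim (a point): Fixed point on the jug's axis at the top of its neck, 142 above the worktop, hidden in the collar. Lift straight up by at least 45 to bring lugs and blades clear of the neck. The neck's thread, hidden by the collar, is three short steep turns over three lugs in the collar. It is left- or right-handed: this differs from start to start and cannot be seen
- collar_grip (a point): Point on the blade unit's axis, 16 above its origin: middle of the collar's outer wall. Wrong way: the collar stops hard within about 0.1 rad; the fingers slip if forced. Right way: it turns easily at unchanged height, can be lifted off after 0.9 to 1.4 rad (best 1.15), stops at about 1.45. Positive yaw (anticlockwise from above) loosens a right-hand thread, negative yaw a left-hand one
- plate: Small white plate, loose, 215 mm across, 21 mm high. Origin: centre of its underside on the worktop
- mug: White mug, loose, bystander, 88 mm high, 118 mm long with its handle. Origin: on its underside, near the middle of mug and handle together
- mortar: Wooden mortar, loose, bystander, 93 mm across, 63 mm high. Origin: centre of its underside
- garlic: Garlic bulb, loose, bystander, 55 mm across, 52 mm high. Origin: centre of its underside
- drive_base: Cream-coloured motor base of the blender with a dial, 134 mm across and 154 mm high, fixed, stands to the left of the jug; not used. Origin: centre of its underside on the worktop

How it is judged (in metres and radians):
On the way, in this order (a step that is already met when the one before it is completed fails the run):
1. the blade unit has been turned by more than 0.75 rad while still down on the neck (angle between the x axis of blade_unit and the x axis of jug, either way round above 0.75 rad and z of blade_unit in the frame of jug below 0.134 m and horizontal distance between blade_unit and jug below 0.008 m), for 0.05 s.
2. the blade unit has been lifted off the neck, straight above it, blades clear (z of blade_unit in the frame of jug above 0.167 m and horizontal distance between blade_unit and jug below 0.05 m), for 0.05 s.
At the end, for the whole second after the job is handed in: Gripped by the fingers (over 2 N), still, upright within 20 degrees, blades down; its axis within 60 mm of the plate's centre, the collar's lower edge 75 to 270 mm above the worktop (blades 5 to 25 cm up), touching neither plate nor jug; plate within 30 mm of its start (horizontal distance between blade_unit and plate below 0.06 m and height (world z) of blade_unit between 0.075 and 0.27 m and angle between blade_unit's own z axis and vertical below 0.35 rad and contact force between the fingers and blade_unit above 2 N and contact force between blade_unit and plate below 0.1 N and contact force between blade_unit and jug below 0.1 N and linear speed of blade_unit below 0.04 m/s and distance of plate from where it was at the start of the episode below 0.03 m); the arm keeps its last pose, push and grip.
It fails at once if the plate is pushed more than 30 mm (distance of plate from where it was at the start of the episode above 0.03 m).
It fails at once if a bystander (mug, mortar, garlic) is moved more than 30 mm (distance of any of mug, mortar, garlic from where it was at the start of the episode above 0.03 m).
It also fails if it takes over 48 s, if anything falls off the work surface, if the arm or the gripper's body presses on something with over 40 N, if the wrist force passes 120 N, or if a joint passes its speed limit or range.

## Working session

There is one attempt and no reset: what is moved stays moved. The work goes in short steps, Python scripts to look and compute and a shell command to move; the robot and the scene stay as the last step left them, time stands still between calls to the robot, and variables do not carry over. Pictures are saved under pics/ and viewed, at most 10 in all, crops included, and the job is handed in when it is done.

```bash
mkdir -p pics; ls
python3 - <<'E'
from station import env
import cv2,numpy as np
for n in("scene","top"):
    cv2.imwrite(f"pics/{n}0.png",env.snapshot(n)); c=env.get_calibration(n); print(n,c)
s=env.sense();print(s['t'],s['tool_pos'],s['eef_rot'],s['gripper_width'],env.grip_depth,s['ft_force'])
E
```

```text
pics
scene {'intrinsics': array([[488.42387297,   0.        , 327.3164909 ],
       [  0.        , 488.42387297, 189.83172927],
       [  0.        ,   0.        ,   1.        ]]), 'k1': -0.15498609703025107, 'pose': array([[ 8.57293323e-01,  2.65542227e-01, -4.41061769e-01,
        -1.61787540e+02],
       [-5.14794600e-01,  4.51952019e-01, -7.28509363e-01,
        -1.13089013e+03],
       [ 5.88875860e-03,  8.51602430e-01,  5.24155153e-01,
         9.07408210e+02],
       [ 0.00000000e+00,  0.00000000e+00,  0.00000000e+00,
         1.00000000e+00]])}
top {'intrinsics': array([[396.52795585,   0.        , 318.13078803],
       [  0.        , 396.52795585, 203.28086833],
       [  0.        ,   0.        ,   1.        ]]), 'k1': -0.04200454276086166, 'pose': array([[-5.48784944e-03,  9.94249654e-01, -1.06946293e-01,
         4.19620992e+02],
       [-9.99794327e-01, -3.36725018e-03,  1.99991356e-02,
        -3.31694501e+01],
       [ 1.95240188e-02,  1.07034049e-01,  9.94063642e-01,
         1.08666941e+03],
       [ 0.00000000e+00,  0.00000000e+00,  0.00000000e+00,
         1.00000000e+00]])}
0.1 [ 157.98508661 -629.99184318  230.40882936] [[ 9.69961724e-01  2.43257087e-01 -4.92786956e-04]
 [ 2.43257565e-01 -9.69960489e-01  1.55152157e-03]
 [-1.00565259e-04 -1.62479069e-03 -9.99998675e-01]] 85.0299510680296 18.700000000000003 [ 0.28422603 -0.34490844 -0.48437127]
```

View pics/scene0.png

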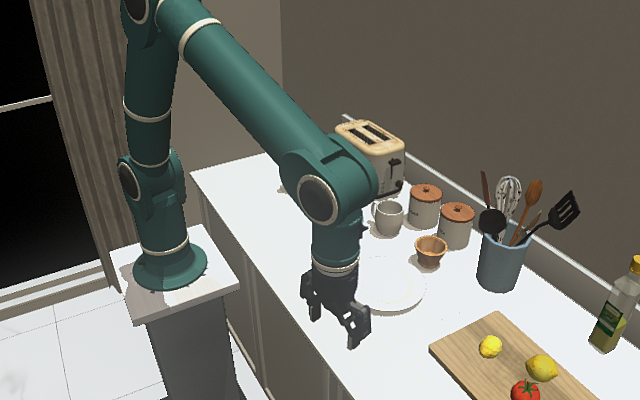

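View pics/top0.png

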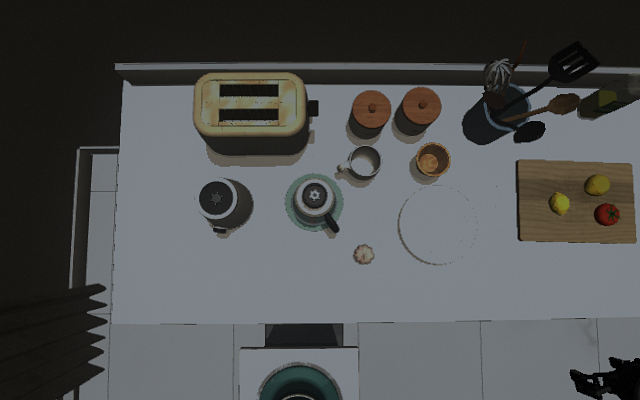

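The top view shows the collar with its drive star at about (315,196), on the green mat centred near (315,203), with the handle towards (333,226). The plate is at (438,225), the garlic at (364,254), the mug at (365,162), the mortar at (433,160) and the motor base at (225,204). In the scene view the arm hides the jug.

```bash
cat > h.py <<'E'
from station import env
import cv2,numpy as np
def ray(n,uv):
    c=env.get_calibration(n);K=c['intrinsics'];p=cv2.undistortPoints(np.array([[uv]],float),K,np.array([c['k1'],0,0,0,0.]))[0,0]
    P=c['pose'];return P[:3,3],P[:3,:3]@np.array([p[0],-p[1],-1])
def onz(n,uv,z):
    o,d=ray(n,uv);return o+d*(z-o[2])/d[2]
E
python3 - <<'E'
from h import *
im=cv2.imread('pics/top0.png');hsv=cv2.cvtColor(im,cv2.COLOR_BGR2HSV)
g=cv2.inRange(hsv,(35,30,60),(95,255,255));g[:150]=0;g[260:]=0
p=np.argwhere(g)[:,::-1].astype(np.float32);h=cv2.convexHull(p.astype(int).astype(np.int32))
(c,ax,_)=cv2.fitEllipse(h);print('mat',c,ax,onz('top',c,2),len(p))
pl=im[170:280,385:490];e=cv2.Canny(pl,20,50)
q=np.argwhere(e)[:,::-1]+[385,170];r=np.hypot(*(q-[438,225]).T);q=q[(r>34)&(r<46)]
c,ax,_=cv2.fitEllipse(cv2.convexHull(q.astype(np.int32)));print('plate',c,ax,onz('top',c,21))
for n,uv,z in[('star',(315,196),152),('garlic',(364,254),26),('mug',(365,162),88),('mortar',(433,160),63),('base',(217,199),154)]:print(n,onz('top',uv,z).round())
cv2.imwrite('pics/c1.png',cv2.resize(im[160:250,270:360],None,fx=6,fy=6,interpolation=cv2.INTER_CUBIC))
E
```

```text
mat (371.0674133300781, 213.68280029296875) (86.07654571533203, 176.38320922851562) [ 507.01623221 -200.61309063    2.        ] 835
plate (436.7684326171875, 223.6660614013672) (80.3351058959961, 85.23389434814453) [ 477.51361404 -376.47328562   21.        ]
star [538. -45. 152.]
garlic [ 397. -176.   26.]
mug [ 633. -174.   88.]
mortar [ 644. -359.   63.]
base [531. 187. 154.]
```

View pics/c1.png

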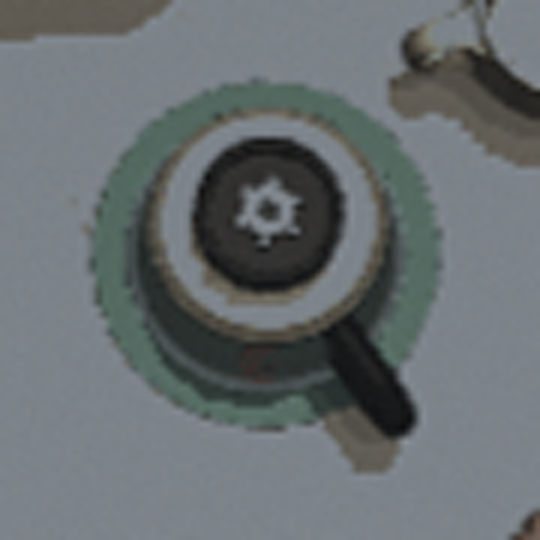

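Run:
```python
from h import *
print('collar top',onz('top',(314.3,194.6),154),'mat',onz('top',(313.9,202.1),2))
for a,b in[((193,215),(343,215)),((267,137),(267,290))]:
    f=lambda p:(270+p[0]/6-.4,160+p[1]/6-.4)
    print(np.linalg.norm(onz('top',f(a),154)-onz('top',f(b),154)))
s=env.sense();R=s['eef_rot'];
t=(onz('top',(314.3,194.6),154)+onz('top',(313.9,202.1),2))/2;t[2]=240
print(t,R.T@(t-s['tool_pos']))
```

```text
collar top [540.69686099 -42.96129127 154.        ] mat [539.62311294 -43.36377058   2.        ]
59.272657236323674
60.947536942455336
[540.15998696 -43.16253092 240.        ] [ 513.4447306  -476.25007718   -8.86901041]
```

```bash
python3 -m crank '[[0,0,0,0,0,-0.03,1],[-0,0,-0.12,0.034,-0.032,-0.03,1],[0,0,-0.24,0.068,-0.064,-0.03,1],[0,0,-0.36,0.103,-0.095,-0.03,1],[0,0,-0.48,0.137,-0.127,-0.03,1],[0,0,-0.6,0.171,-0.159,-0.03,1],[0,0,-0.72,0.205,-0.191,-0.03,1],[0,0,-0.84,0.24,-0.222,-0.03,1],[0,0,-0.96,0.274,-0.254,-0.03,1],[0,0,-1.08,0.308,-0.286,-0.03,1],[0,0,-1.2,0.342,-0.318,-0.03,1],[0,0,-1.24,0.376,-0.349,-0.03,1],[0,0,-1.24,0.411,-0.381,-0.03,1],[0,0,-1.24,0.445,-0.413,-0.03,1],[0,0,-1.24,0.479,-0.445,-0.03,1],[0,0,-1.24,0.513,-0.476,-0.03,1],[0,0,-1.24,0.513,-0.476,-0.009,1],[0,0,-1.24,0.513,-0.476,-0.009,1],[0,0,-1.24,0.513,-0.476,-0.009,1]]'
python3 - <<'E'
from h import *
s=env.sense();print(s['joint_pos'],s['eef_rot'],s['eef_rot'].T@(np.array([540.2,-43.2,118])-s['tool_pos']))
a=env.snapshot('scene');cv2.imwrite('pics/s2.png',a)
E
```

```text
t: 2.0
tool_pos: [539.2, -44.8, 239.8]
eef_rot: [[0.086, 0.996, -0.002], [0.996, -0.086, -0.0], [-0.0, -0.002, -1.0]]
ft_force: [-0.3, -0.6, 0.9]
gripper_width: 85.4
grasp_force: 0.0
[ 28.18178001  19.55670655 -32.94092504 104.91373311  12.24708419
  59.18579839 -14.51779829] [[ 8.58813758e-02  9.96303385e-01 -1.98878019e-03]
 [ 9.96305270e-01 -8.58820876e-02 -2.75143146e-04]
 [-4.44926641e-04 -1.95780251e-03 -9.99997985e-01]] [  1.72227314   1.05772186 121.78860762]
```

View pics/s2.png

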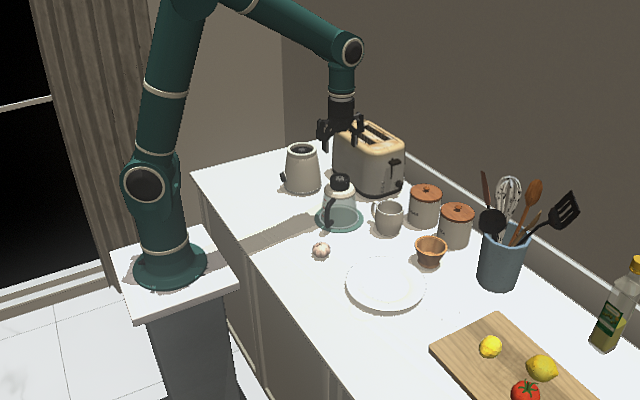

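The scene view shows the gripper straight above the jug. The collar's top is near (341,178) and the plate's centre near (386,284). I'll cross-check both with this second view.

Run:
```python
from h import *
im=cv2.imread('pics/s2.png');m=(im.max(2)<75).astype(np.uint8)
n,l,st,ce=cv2.connectedComponentsWithStats(m[168:200,325:358]);print(st,ce+[325,168])
print(onz('scene',(386,284),18),onz('scene',(341,183),138))
cv2.imwrite('pics/c2.png',cv2.resize(im[110:240,290:410],None,fx=5,fy=4.6,interpolation=cv2.INTER_CUBIC))
```

```text
[[  0   0  33  32 755]
 [  5   1  20  22 282]
 [ 14   9   1   1   1]
 [ 26  14   1   1   1]
 [ 28  16   2   2   2]
 [ 30  19   3   5   8]
 [  6  30   5   2   7]] [[341.57880795 184.09536424]
 [339.10283688 181.38297872]
 [339.         177.        ]
 [351.         182.        ]
 [353.5        184.5       ]
 [356.25       189.375     ]
 [332.85714286 198.71428571]]
[ 475.00946144 -384.35630178   18.        ] [542.5930332  -48.45979757 138.        ]
```

```bash
python3 -m crank '[[0,0,0,0.001,0.001,0.03,1],[0,0,0,0.001,0.001,0.06,1],[0,0,0,0.001,0.001,0.085,1],[0,0,0,0.001,0.001,0.1,1],[0,0,0,0.001,0.001,0.112,1],[0,0,0,0.001,0.001,0.12,1],[0,0,0,0.001,0.001,0.12,1],[0,0,0,0.001,0.001,0.12,1]]'
```

```text
t: 2.85
tool_pos: [541.6, -43.1, 121.0]
eef_rot: [[0.085, 0.996, 0.001], [0.996, -0.085, -0.0], [-0.0, 0.001, -1.0]]
ft_force: [0.0, 0.0, -0.1]
gripper_width: 85.4
grasp_force: 0.0
```

```bash
python3 -m crank '[[0,0,0,0,0,0,0.6],[0,0,0,0,0,0,0.4],[0,0,0,0,0,0,0.2],[0,0,0,0,0,0,0],[0,0,0,0,0,0,-0.2],[0,0,0,0,0,0,-0.4],[0,0,0,0,0,0,-1],[0,0,0,0,0,0,-1],[0,0,0,0,0,0,-1],[0,0,0,0,0,0,-1]]'
python3 - <<'E'
from h import *
s=env.sense();print(s['torque'],s['joint_pos'])
cv2.imwrite('pics/s3.png',cv2.resize(env.snapshot('scene')[110:240,290:410],None,fx=5,fy=4.6,interpolation=cv2.INTER_CUBIC))
E
```

```text
t: 3.85
tool_pos: [542.3, -43.1, 121.7]
eef_rot: [[0.085, 0.996, 0.003], [0.996, -0.085, -0.001], [-0.0, 0.003, -1.0]]
ft_force: [-0.7, 0.2, 5.2]
gripper_width: 59.1
grasp_force: 64.1
[-0.03229404 -0.03375179 -0.00722715] [ 24.44607439  28.38932075 -29.45082546 110.38642255  19.06801018
  45.85195499 -20.34038916]
```

View pics/s3.png

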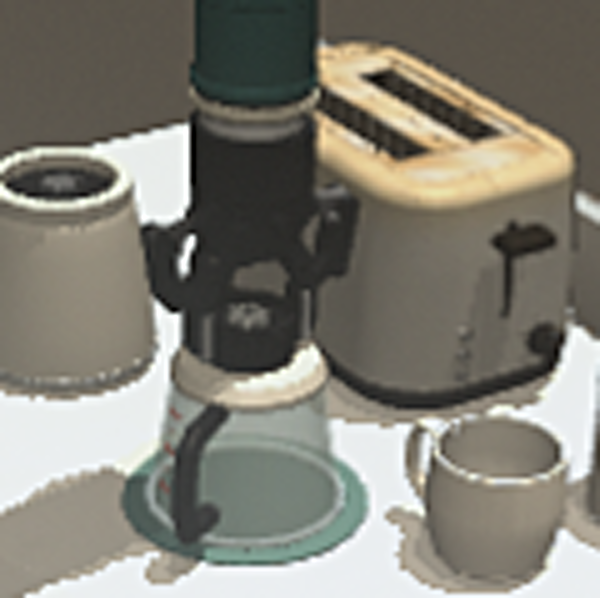

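The fingers stand on both sides of the collar, around (250,330) in the crop, and hold it at 59 mm with 64 N. Next is a small turn to test for positive yaw (tool rz negative).

```bash
python3 -m crank '[[0,0,-0.04,0,0,0,-1],[0,0,-0.08,0,0,0,-1],[0,0,-0.12,0,0,0,-1],[0,0,-0.15,0,0,0,-1],[0,0,-0.15,0,0,0,-1]]'; python3 -c "
from station import env
s=env.sense();print(s['torque'],s['joint_pos'][-1],s['joint_torque'])"
```

```text
t: 4.4
tool_pos: [542.9, -43.1, 121.7]
eef_rot: [[-0.059, 0.998, 0.004], [0.998, 0.059, 0.002], [0.001, 0.004, -1.0]]
ft_force: [2.2, 1.4, 6.5]
gripper_width: 58.9
grasp_force: 65.5
[ 0.25648517 -0.47357497 -2.10065266] -13.078011572909801 [ -1.20479364 -42.20922232  -6.98972806 -15.58330357   1.52187265
   0.80371622   2.15679511]
```

A moment of -2.1 N m opposes positive yaw, which suggests the hard stop. I'll try the other way.

```bash
python3 -m crank '[[0,0,0.05,0,0,0,-1],[0,0,0.1,0,0,0,-1],[0,0,0.15,0,0,0,-1],[0,0,0.2,0,0,0,-1],[0,0,0.25,0,0,0,-1],[0,0,0.3,0,0,0,-1],[0,0,0.35,0,0,0,-1],[0,0,0.4,0,0,0,-1],[0,0,0.4,0,0,0,-1]]'; python3 -c "
from station import env
s=env.sense();print(s['torque'],s['joint_pos'][-1],s['joint_torque'])"
```

```text
t: 5.3
tool_pos: [542.2, -42.8, 121.6]
eef_rot: [[0.327, 0.945, 0.003], [0.945, -0.327, -0.001], [-0.0, 0.003, -1.0]]
ft_force: [0.9, 0.3, 6.7]
gripper_width: 59.4
grasp_force: 64.4
[ 0.00807151 -0.18920467 -0.09094129] -32.67086785167121 [ 3.17915481e-03 -4.17423034e+01 -4.44667026e+00 -1.68754399e+01
  4.01435117e-02  1.74394338e-01 -1.62791521e-01]
```

Negative yaw turns freely, so the thread is left-handed. Turning on by 0.84 rad.

```bash
python3 -m crank '[[0,0,0.08,0,0,0,-1],[0,0,0.16,0,0,0,-1],[0,0,0.24,0,0,0,-1],[0,0,0.32,0,0,0,-1],[0,0,0.4,0,0,0,-1],[0,0,0.48,0,0,0,-1],[0,0,0.56,0,0,0,-1],[0,0,0.64,0,0,0,-1],[0,0,0.72,0,0,0,-1],[0,0,0.8,0,0,0,-1],[0,0,0.84,0,0,0,-1],[0,0,0.84,0,0,0,-1],[0,0,0.84,0,0,0,-1]]'; python3 -c "
from station import env
s=env.sense();print(s['torque'],s['joint_pos'][-1])"
```

```text
t: 6.6
tool_pos: [542.4, -42.8, 121.7]
eef_rot: [[0.921, 0.388, 0.003], [0.388, -0.921, -0.001], [0.003, 0.002, -1.0]]
ft_force: [1.0, -0.3, 6.8]
gripper_width: 59.0
grasp_force: 64.4
[-0.05043198 -0.21147532 -0.00560657] -74.37608291693344
```

Turned with no torque. Now a gentle lift of 12 mm to check the force.

```bash
python3 -m crank '[[0,0,0,0,0,-0.003,-1],[0,0,0,0,0,-0.006,-1],[0,0,0,0,0,-0.009,-1],[0,0,0,0,0,-0.012,-1],[0,0,0,0,0,-0.012,-1]]'
```

```text
t: 7.1
tool_pos: [541.2, -43.2, 132.7]
eef_rot: [[0.923, 0.386, 0.0], [0.386, -0.923, -0.0], [0.0, 0.0, -1.0]]
ft_force: [4.2, 0.3, -0.6]
gripper_width: 59.0
grasp_force: 65.5
```

```bash
python3 -m crank '[[0,0,0,0,0,-0.008,-1],[0,0,0,0,0,-0.018,-1],[0,0,0,0,0,-0.028,-1],[0,0,0,0,0,-0.038,-1],[0,0,0,0,0,-0.05,-1],[0,0,0,0,0,-0.065,-1],[0,0,0,0,0,-0.08,-1],[0,0,0,0,0,-0.09,-1],[0,0,0,0,0,-0.09,-1],[0,0,0,0,0,-0.09,-1]]'
python3 - <<'E'
from h import *
s=env.sense();print(s['joint_pos'],s['eef_rot'].T@(np.array([476.5,-378.5,s['tool_pos'][2]])-s['tool_pos']))
cv2.imwrite('pics/s4.png',env.snapshot('scene')[60:360,200:500])
E
```

```text
t: 8.1
tool_pos: [540.7, -43.1, 222.2]
eef_rot: [[0.923, 0.385, -0.0], [0.385, -0.923, -0.0], [-0.0, 0.0, -1.0]]
ft_force: [-0.1, -0.0, -1.3]
gripper_width: 58.8
grasp_force: 66.5
[ 14.51303102  18.24316724 -16.30835173 106.66664502   6.09953835
  55.94554211 -71.77270683] [-1.88535713e+02  2.84720293e+02  6.23894168e-02]
```

View pics/s4.png

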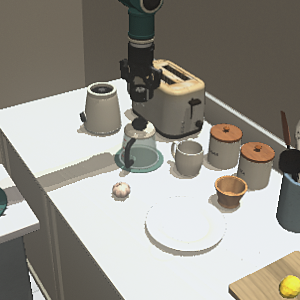

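The arm is above the jug. A dark patch remains on the jug at (140,125), so I'll zoom in to see whether the collar came along.

```bash
python3 -c "
import cv2
im=cv2.imread('pics/s4.png');cv2.imwrite('pics/c4.png',cv2.resize(im[50:180,90:190],None,fx=4.5,fy=4.5,interpolation=cv2.INTER_CUBIC))"
```

```text
(no output)
```

View pics/c4.png

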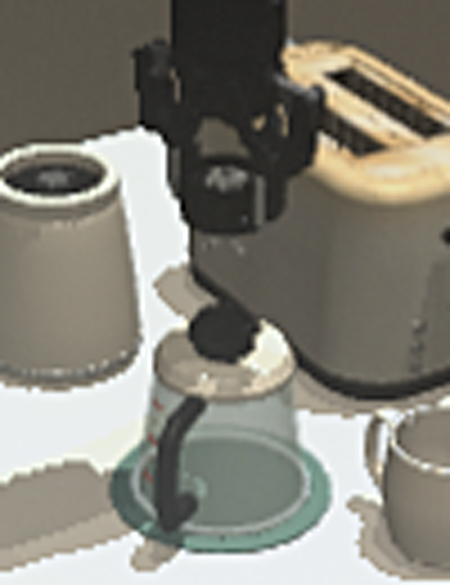

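The collar, with its star, is in the gripper and the blades hang below it. The dark patch is the bare black neck. Now to the plate.

```bash
python3 -m crank '[[0,0,0,-0.006,0.009,0,-1],[0,0,0,-0.018,0.027,0,-1],[0,0,0,-0.033,0.05,0,-1],[0,0,0,-0.049,0.074,0,-1],[0,0,0,-0.065,0.098,0,-1],[0,0,0,-0.081,0.122,0,-1],[0,0,0,-0.097,0.146,0,-1],[0,0,0,-0.113,0.17,0,-1],[0,0,0,-0.129,0.194,0,-1],[0,0,0,-0.145,0.218,0,-1],[0,0,0,-0.161,0.242,0.01,-1],[0,0,0,-0.174,0.263,0.02,-1],[0,0,0,-0.184,0.277,0.033,-1],[0,0,0,-0.188,0.284,0.045,-1],[0,0,0,-0.188,0.284,0.055,-1],[0,0,0,-0.188,0.284,0.06,-1],[0,0,0,-0.188,0.284,0.06,-1],[0,0,0,-0.188,0.284,0.06,-1],[0,0,0,-0.188,0.284,0.06,-1],[0,0,0,-0.188,0.284,0.06,-1]]'
python3 - <<'E'
from h import *
a=env.snapshot('scene')[140:340,280:500];b=env.snapshot('top')[130:330,330:550]
cv2.imwrite('pics/s5.png',cv2.resize(np.hstack([a,b]),None,fx=1.8,fy=1.8,interpolation=cv2.INTER_CUBIC))
print(np.abs(env.sense()['qvel']).max())
E
```

```text
t: 10.15
tool_pos: [477.5, -377.4, 163.0]
eef_rot: [[0.922, 0.386, 0.001], [0.386, -0.922, -0.001], [0.001, 0.001, -1.0]]
ft_force: [-0.4, 0.4, -2.1]
gripper_width: 58.9
grasp_force: 66.5
0.1476536340609364
```

View pics/s5.png

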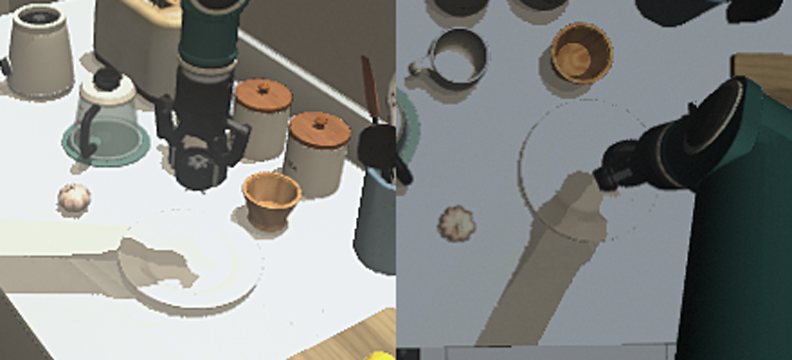

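The unit is held upright in the air above the plate. The plate, mug, mortar and garlic are where they were, and the arm is still.

```bash
python3 -c "
from station import env
print(env.close_job())"
```

```text
the job is handed in; nothing more can be done
None
```

The collar has a left-hand thread: I unscrewed the blade unit with negative yaw (clockwise from above), lifted it straight off, and handed the job in holding it upright, blades down, over the middle of the plate with its lower edge about 165 mm up; no verdict came back.

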